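# Set up the seed blower

## Task

Get the seed blower ready: set the wide white column tube over the short round spigot on the blower and lower it (do not drop it) until it sits fully home on the housing. Then turn the handwheel clockwise (seen from above), re-gripping as needed, until the broad ribbed spoke points straight at the arrow on the housing. Leave the column and wheel so, let go, and leave the narrow tube and everything else on the bench where they are.

Things in the scene. Friction and masses are not known exactly. Their poses are not given: they have to be found in the camera images.
- column: the wide column: a plain white plastic tube, open at both ends, standing upright on the bench; 60 mm outside diameter, 53 mm inside, 150 mm tall, about 0.14 kg. Origin: centre of its lower end; z along the tube. To be told from the narrow column, which is as tall, by its width; which of the two stands left or right varies
- column_mid (a point): point on the axis of the wide column at half its length (75 mm above its lower end)
- blower: seed blower, fixed to the bench: grey metal housing 170 mm (its x) by 360 mm (its y) and 55 mm high; origin under its centre on the bench, z up, its -x side faces the robot at yaw 0. On its flat top stand the spigot (at x 0, y +100 mm) and the handwheel (axis at x 0, y -100 mm). A motor 84 mm across and up to 88 mm high sticks out 83 mm at its +x side (centred on y +40 mm)
- spigot_base (a point): centre of the foot of the spigot, on the housing's flat top (55 mm above the bench); the column's lower end rests here when home
- spigot_tip (a point): centre of the spigot's upper end. The spigot is an upright solid-looking aluminium stub of 49 mm diameter and 45 mm high; its last 9 mm taper to 37 mm diameter
- gate_wheel (a joint): angle of the handwheel in rad, growing clockwise as seen from above; stops at 0 and at 3.6; stiff enough to stay where it is left. The ribbed spoke points at the arrow at 2.7. It starts between 0 and 0.6
- wheel_centre (a point): point on the wheel's upright axis at the height of the middle of the rim (95 mm above the bench, 40 mm above the housing). Aluminium wheel: round rim bar 12 mm thick with its centre line 64 mm from the axis, three round spokes 10 mm thick at 120 degrees, hub 30 mm across, its top 7 mm above the rim's middle
- wheel_rib (a point): point above the rim (12 mm above its middle) at the outer end of the ribbed spoke. One of the three spokes is topped by a raised flat-topped rib, 60 mm long and 18 mm wide (broader than the other spokes), from the hub to 8 mm past the rim's centre line, its top 12 mm above the rim's middle: it is the wheel's pointer; it turns with the wheel
- index_arrow (a point): tip of the raised arrow on the housing's top between wheel and spigot, 75 mm from the wheel's axis, pointing at that axis; about 45 mm long, 30 mm wide and 6 mm high, lower than the wheel
- narrow_column: narrow column: white plastic tube like the wide one and as tall (150 mm) but 42 mm outside diameter, standing upright; origin at the centre of its lower end. Does not fit. Bystander: leave it where it is.
- seed_jar: closed amber jar, 72 mm across, 100 mm tall; origin at the centre of its underside. Bystander: leave it where it is.
- wash_bottle: grey plastic bottle with white cap, 64 mm across, 160 mm tall; origin at the centre of its underside. Bystander: leave it where it is.
- beaker: white porcelain beaker, 68 mm across, 80 mm tall; origin at the centre of its underside. Bystander: leave it where it is.
- scoop: steel sample spoon, 160 mm long, lying flat; origin under its middle. Bystander: leave it where it is.
There are look-alikes about, which are no part of the job. What is shaped like the column but brown or purple is not meant.

How it is judged:
By the outcome, as a careful person would: the job done as asked, in the order asked, and still so for the second after the job is handed in, with the robot touching nothing.
It also fails if it takes over 72 s, if anything falls off the work surface, if the arm or the gripper's body presses on something with over 40 N, if the wrist force passes 120 N, or if a joint passes its speed limit or range.

## Robot

A 6-joint arm with a two-finger parallel gripper is mounted at the origin on the work surface. World frame = base frame: x ahead of the robot, y to its left, z up, the work surface at z = 0. Lengths are in m, angles in rad, forces in N, time in s.
With the tool pointing down it reaches from about 0.35 to 0.8 m from the base axis. Payload 7.3 kg.
Tool frame: the origin (TCP) lies between the finger pads; the fingertips stand 22 mm ahead of it and the grasp point (between the pads) lies 3 mm ahead of it; z points along the fingers, y is the line along which they close (so a half turn about z gives the same grasp; the last joint's range is limited). The gripper opens to 85 mm and grips with 20 to 120 N. Pads are 22 mm wide; open, the fingers measure 114 mm over their backs; the gripper's body (76 mm by 85 mm) begins 54 mm behind the grasp point. The pads swing forward as they close: fully open they stand 13 mm farther back than shut.
Start: joints at [1.192, 0.342, 1.524, -0, 1.275, -0.146], TCP at [0.121, 0.511, 0.253] pointing down, gripper open.
Joint ranges: [-2.53, 2.53], [-0.77, 2.02], [0.04, 2.7], [-1, 4.14], [0.28, 2.66], [-3.11, 3.11]. Speed limits (rad/s): [2.57, 2.57, 3.14, 3.14, 3.14, 3.14].

## Interface

Orientations are given as a unit quaternion [w, x, y, z].
In Python, from plant import manip gives the robot as it stands.
- The arm moves only by the shell command python3 -m inch 'ROWS'. ROWS is JSON, a list of rows, each a list of 7 numbers: the shift along the world's x, y, z in mm, then the turn, a rotation vector about the world's x, y, z in rad, then the finger opening in mm, from 0 to 85.4. In form: [[tx, ty, tz, wx, wy, wz, gripper], ...]. A call has 1 to 12 rows; each row is the pose to reach, as a shift and turn from the pose commanded when the call began; what a row does not reach only later rows make up. A row lasts 1/8 s, in which the tool goes at most 62.5 mm and 10.7 degrees, less where a joint would pass 70% of its speed; a pose out of reach is approached as far as the arm can. A call with a gripper value outside its range is refused whole. The fingers move at their own pace and stop on an object; the grip force is fixed at half the most. Time passes only in rows, so rows that repeat a pose let the fingers close. It gives the time, the measured TCP pose, the force, the opening and the grip force at its end, in the units of the state.
- manip.observe(): the state, without advancing time (a new reading comes with each control period).
- manip.get_image(name): name is "side" or "top"; returns a dict with "color" (400x640x3 uint8, red, green, blue), "K" (3x3 intrinsics, pixels), "extrinsics" (4x4, takes a point from world to camera coordinates). Camera axes: x right, y down, z forward; pixel columns grow to the right and rows downward; lengths in m; the calibration is good to about 2 mm. A picture is of the moment at which its call begins. There is no depth.
- manip.job_done(): hands the job in; it is judged then, once.
The state is a dict: "time": time; "joints": joint angles; "qd": joint speeds; "joint_efforts": joint torques, N m; "tcp_pos": TCP position; "tool_rot": TCP orientation; "contact_force": force on the tool from outside, world axes, zero at the start; "moment": the same for the moment, N m; "opening": finger opening in m; "grasp_force": force on a finger pad.
Only numpy, scipy, OpenCV 4.12 (cv2) and the standard library are available. Lean on these libraries where they do the work, as an engineer would, in place of code of your own. Each camera call takes 0.05 s, during which the arm holds its last target. There are 200 camera calls.

## Working session

There is one attempt and no reset: what is moved stays moved. The work goes in short steps, Python scripts to look and compute and a shell command to move; the robot and the scene stay as the last step left them, time stands still between calls to the robot, and variables do not carry over. Pictures are saved under pics/ and viewed, at most 10 in all, crops included, and the job is handed in when it is done.

```bash
mkdir -p pics
cat > h.py <<'E'
import numpy as np,cv2
from plant import manip
def grab(n,tag):
    d=manip.get_image(n); cv2.imwrite(f'pics/{tag}.png',d['color'][:,:,::-1]); np.savez(f'pics/{tag}.npz',**d); return d
def load(tag): return dict(np.load(f'pics/{tag}.npz'))
def ray(d,u,v):
    R=d['extrinsics'][:3,:3];t=d['extrinsics'][:3,3]
    c=-R.T@t; r=R.T@np.linalg.solve(d['K'],[u,v,1.]); return c,r/np.linalg.norm(r)
def onz(d,u,v,z):
    c,r=ray(d,u,v); return c+r*(z-c[2])/r[2]
def proj(d,p):
    q=d['K']@(d['extrinsics']@np.r_[p,1])[:3]; return q[:2]/q[2]
E
python3 - <<'E'
from h import *
for n in('top','side'):
    d=grab(n,n+'0'); c,_=ray(d,0,0); print(n,c.round(3),d['K'].round(1).tolist(),d['extrinsics'].round(3).tolist())
s=manip.observe(); print(s['time'],s['tcp_pos'],s['tool_rot'],s['opening'],s['contact_force'])
E
```

```text
top [0.279 0.024 1.309] [[432.1, 0.0, 320.6], [0.0, 432.1, 199.1], [0.0, 0.0, 1.0]] [[0.001, -1.0, 0.013, 0.007], [-0.982, -0.003, -0.189, 0.522], [0.189, -0.013, -0.982, 1.232], [0.0, 0.0, 0.0, 1.0]]
side [ 0.233 -1.018  0.946] [[496.7, 0.0, 315.0], [0.0, 496.7, 188.8], [0.0, 0.0, 1.0]] [[0.963, -0.269, 0.014, -0.512], [-0.158, -0.605, -0.78, 0.158], [0.219, 0.749, -0.625, 1.303], [0.0, 0.0, 0.0, 1.0]]
0.1 [0.12097042 0.5105565  0.25270327] [-1.71361362e-04  1.16114457e-01  9.93235615e-01 -6.46126379e-04] 0.0849795347464386 [ 0.81785973 -0.7905074   0.15070263]
```

View pics/top0.png

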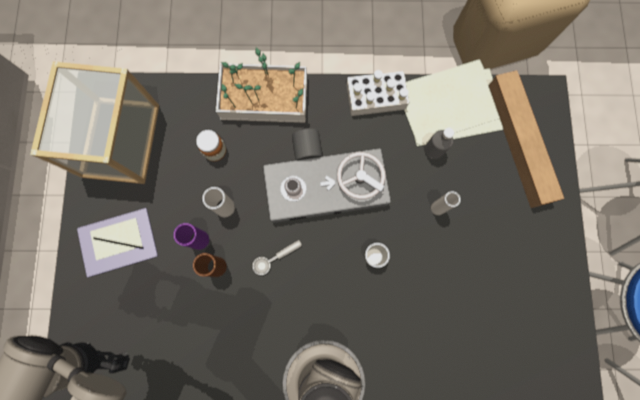

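View pics/side0.png

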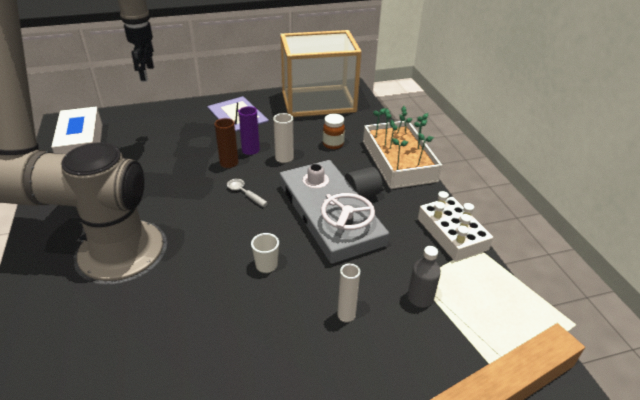

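The top view shows these candidates for the wide column: a white tube at (216,202), a thinner white tube at (446,203), a purple one at (190,236) and a brown one at (207,265). I choose the wide white tube at (216,202). The spigot is at (292,187), the wheel at (361,176) and the arrow at (328,184).

Run:
```python
from h import *
t=load('top0');s=load('side0')
a=cv2.resize(t['color'][130:230,190:400],None,fx=3.6,fy=3.6,interpolation=cv2.INTER_CUBIC)
b=cv2.resize(s['color'][100:260,220:400],None,fx=1.35,fy=1.35,interpolation=cv2.INTER_CUBIC)
c=np.zeros((600,756,3),np.uint8); c[:360]=a[:360,:756]; c[365:365+216,:243]=b
e=cv2.resize(s['color'][180:240,310:385],None,fx=3.6,fy=3.6,interpolation=cv2.INTER_CUBIC); c[365:581,250:520]=e
e=cv2.resize(s['color'][150:210,270:333],None,fx=3.6,fy=3.6,interpolation=cv2.INTER_CUBIC); c[365:581,525:752]=e[:,:227]
cv2.imwrite('pics/crop1.png',c[:,:,::-1])
for u,v,z in[(216,198,.15),(446,199,.15),(292,183,.1),(361,176,.095)]: print(u,v,onz(t,u,v,z).round(3))
```

```text
216 198 [0.505 0.294 0.15 ]
446 199 [ 0.504 -0.334  0.15 ]
292 183 [0.559 0.091 0.1  ]
361 176 [ 0.582 -0.108  0.095]
```

View pics/crop1.png

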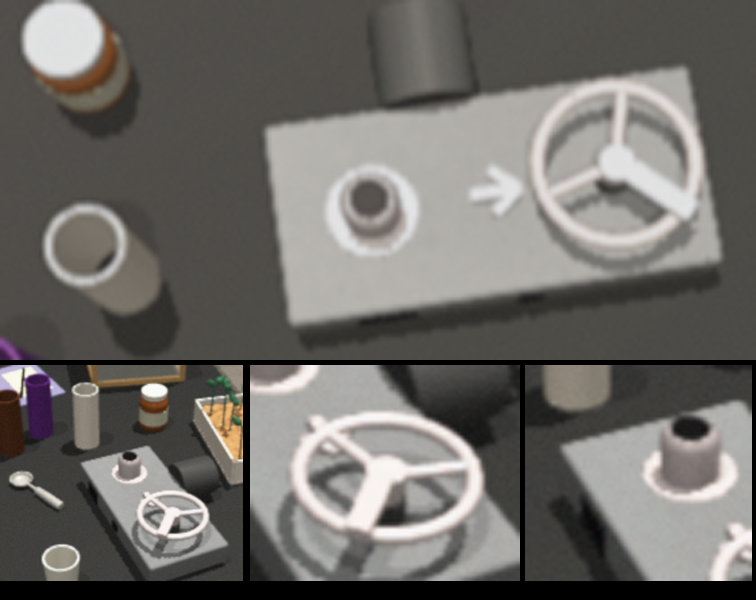

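The crop confirms the choice. The wide tube's mouth is centred at (214,198) and about 23 px wide, which is about 60 mm. The spigot tip is near (293,185) and its white foot ring near (293,188). The wheel centre is near (361,175). The ribbed spoke points to the lower right, (382,189), and the arrow tip is near (335,182).

```bash
cat >> h.py <<'E'
def blobs(d,x0,y0,x1,y1,lo,hi=256,minA=20):
    g=d['color'].astype(int); sub=g[y0:y1,x0:x1].min(2); sub=cv2.resize(sub.astype(np.float32),None,fx=4,fy=4,interpolation=cv2.INTER_CUBIC)
    m=((sub>lo)&(sub<hi)).astype(np.uint8)
    out=[]
    for c in cv2.findContours(m,cv2.RETR_EXTERNAL,cv2.CHAIN_APPROX_NONE)[0]:
        if cv2.contourArea(c)>minA*16:
            (cx,cy),(a,b),an=cv2.fitEllipse(cv2.convexHull(c)); out.append(np.round([(cx+.5)/4-.5+x0,(cy+.5)/4-.5+y0,a/4,b/4,an,cv2.contourArea(c)/16],1))
    return out
E
python3 - <<'E'
from h import *
t=load('top0');s=load('side0')
for lo in(150,175,200):
  print('T col',blobs(t,200,180,240,222,lo)); print('T spig',blobs(t,275,170,312,206,lo)); print('T wheel',blobs(t,334,148,390,205,lo)); print('T arrow',blobs(t,316,172,336,196,lo,minA=5))
  print('S col',blobs(s,268,108,300,170,lo)); print('S spig',blobs(s,296,155,335,192,lo)); print('S wheel',blobs(s,318,190,380,235,lo))
print('spig dark T',blobs(t,284,174,302,194,0,110,5),'S',blobs(s,305,160,328,175,0,70,5))
E
```

```text
T col [array([213.2, 197.6,  22.1,  22.9,  50.8, 387.2])]Traceback (most recent call last):
  File "<stdin>", line 4, in <module>
  File "h.py", line 19, in blobs
    (cx,cy),(a,b),an=cv2.fitEllipse(cv2.convexHull(c)); out.append(np.round([(cx+.5)/4-.5+x0,(cy+.5)/4-.5+y0,a/4,b/4,an,cv2.contourArea(c)/16],1))
                     ~~~~~~~~~~~~~~^^^^^^^^^^^^^^^^^^^
cv2.error: OpenCV(4.12.0) /io/opencv/modules/imgproc/src/shapedescr.cpp:361: error: (-201:Incorrect size of input array) There should be at least 5 points to fit the ellipse in function 'fitEllipseNoDirect'
```

```bash
sed -i 's/minA\*16:/minA*16 and len(cv2.convexHull(c))>4:/' h.py
python3 - <<'E'
from h import *
np.set_printoptions(suppress=True)
t=load('top0');s=load('side0')
L=lambda x:[a.tolist() for a in x]
for lo in(175,195,215):
  print(lo,'T col',L(blobs(t,200,180,240,222,lo)),'spig',L(blobs(t,275,170,312,206,lo)),'wheel',L(blobs(t,334,148,390,205,lo)),'arrow',L(blobs(t,316,172,336,196,lo,minA=5)))
  print('S col',L(blobs(s,268,108,300,170,lo)),'spig',L(blobs(s,296,155,335,192,lo)),'wheel',L(blobs(s,318,190,380,235,lo)))
print('spig dark T',L(blobs(t,284,174,302,194,0,110,5)),'S',L(blobs(s,305,160,328,175,0,70,5)))
E
```

```text
175 T col [[211.3, 198.5, 17.7, 20.2, 154.9, 30.0], [216.8, 197.5, 14.3, 18.8, 5.2, 23.0]] spig [[292.7, 188.1, 27.8, 28.1, 57.1, 592.7]] wheel [[361.0, 174.9, 46.3, 48.6, 116.0, 1729.9]] arrow [[327.1, 182.4, 15.0, 16.1, 88.3, 125.4]]
S col [] spig [[315.2, 179.3, 17.8, 28.6, 90.5, 152.0]] wheel [[346.5, 209.4, 36.4, 55.3, 100.8, 1488.4]]
195 T col [] spig [[292.8, 188.1, 25.4, 26.1, 83.2, 188.4]] wheel [[361.1, 175.0, 44.9, 47.7, 111.7, 1264.0]] arrow [[327.1, 182.3, 12.9, 14.2, 71.3, 86.2]]
S col [] spig [[315.4, 179.3, 16.3, 26.6, 92.1, 103.7]] wheel [[346.8, 209.5, 35.7, 53.9, 99.9, 1127.2]]
215 T col [] spig [[288.4, 189.6, 15.0, 20.4, 161.4, 46.9], [296.2, 187.5, 17.8, 20.2, 166.9, 33.9]] wheel [[360.1, 175.2, 42.2, 44.2, 124.4, 32.1], [370.1, 173.4, 25.9, 37.9, 160.6, 176.0]] arrow [[327.2, 182.3, 11.4, 12.8, 91.8, 49.0]]
S col [] spig [[317.0, 180.0, 14.2, 22.4, 86.5, 47.9]] wheel [[347.0, 209.5, 35.0, 53.0, 99.9, 1049.8]]
spig dark T [[297.5, 191.9, 2.9, 7.1, 37.7, 6.5], [292.1, 184.7, 9.6, 10.0, 130.8, 71.6]] S [[315.3, 167.0, 6.2, 10.0, 98.3, 44.9], [305.9, 161.9, 4.9, 40.6, 79.3, 47.8]]
```

Run:
```python
from h import *
t=load('top0');s=load('side0')
print('col',onz(t,213.2,197.6,.15),'spig foot T',onz(t,292.75,188.1,.056),'S',onz(s,315.3,179.3,.056),'tip T',onz(t,292.1,184.7,.1),'S',onz(s,315.3,167,.1))
print('wheel T',onz(t,361,174.9,.095),'S',onz(s,346.7,209.5,.095))
w=onz(t,361,174.9,.095);p=onz(t,292.75,188.1,.056);print(np.linalg.norm((w-p)[:2]))
# col side: silhouette
g=s['color'].astype(int).min(2); 
for v in(118,125,135,145,155): 
  r=np.where(g[v,265:302]>90)[0]; print(v,r.min()+265,r.max()+265)
print(proj(s,[.505,.299,.15]),proj(s,[.505,.299,0]))
print('rib tip',onz(t,381.5,188.5,.107))
```

```text
col [0.50585067 0.30186895 0.15      ] spig foot T [0.55373409 0.09070153 0.056     ] S [0.55660429 0.09017515 0.056     ] tip T [0.55405301 0.0903552  0.1       ] S [0.55624308 0.09124314 0.1       ]
wheel T [ 0.58503361 -0.10830972  0.095     ] S [ 0.58684107 -0.10322453  0.095     ]
0.20145753251174278
118 265 292
125 274 292
135 275 292
145 275 292
155 276 292
[281.62573062 118.2007244 ] [282.89677202 157.73786851]
rib tip [ 0.54233085 -0.16484842  0.107     ]
```

```bash
python3 -m inch '[[50,-27,0,0,0,0,85],[100,-54,0,0,0,0,85],[150,-82,0,0,0,0,85],[200,-109,0,0,0,0,85],[250,-136,0,0,0,0,85],[300,-163,0,0,0,0,85],[345,-189,0,0,0,0,85],[375,-205,0,0,0,0,85],[386,-211,0,0,0,0,85],[386,-211,-20,0,0,0,85],[386,-211,-40,0,0,0,85],[386,-211,-50,0,0,0,85]]'
python3 -m inch '[[0,0,-15,0,0,0,85],[0,0,-40,0,0,0,85],[0,0,-65,0,0,0,85],[0,0,-85,0,0,0,85],[0,0,-85,0,0,0,85]]'
```

```text
time: 1.6
tcp_pos: [0.5059, 0.3002, 0.2021]
tool_rot: [-0.001, 0.116, 0.993, -0.0]
contact_force: [-0.2, -0.3, -0.6]
opening: 0.0849
grasp_force: 0.0
time: 2.22
tcp_pos: [0.5061, 0.2997, 0.1168]
tool_rot: [-0.001, 0.116, 0.993, -0.001]
contact_force: [-0.1, 0.2, -0.0]
opening: 0.0852
grasp_force: 0.0
```

```bash
python3 -m inch '[[0,0,0,0,0,0,50],[0,0,0,0,0,0,50],[0,0,0,0,0,0,50],[0,0,0,0,0,0,50],[0,0,0,0,0,0,50],[0,0,0,0,0,0,50],[0,0,0,0,0,0,50],[0,0,0,0,0,0,50]]'
```

```text
time: 3.22
tcp_pos: [0.5079, 0.3004, 0.1199]
tool_rot: [0.001, 0.116, 0.993, 0.001]
contact_force: [0.2, 1.7, 5.9]
opening: 0.0589
grasp_force: 64.2
```

```bash
python3 -m inch '[[0,0,10,0,0,0,50],[0,0,25,0,0,0,50],[0,0,45,0,0,0,50],[0,0,65,0,0,0,50],[0,0,85,0,0,0,50],[0,0,105,0,0,0,50],[0,0,120,0,0,0,50],[0,0,125,0,0,0,50]]'
python3 -m inch '[[5,-20,0,0,0,0,50],[13,-55,0,0,0,0,50],[22,-95,0,0,0,0,50],[31,-135,0,0,0,0,50],[40,-170,0,0,0,0,50],[45,-195,0,0,0,0,50],[48,-208,0,0,0,0,50],[48,-208,0,0,0,0,50],[48,-208,0,0,0,0,50],[48,-208,0,0,0,0,50]]'
python3 - <<'E'
from h import *
t=grab('top','top1');s=grab('side','side1');o=manip.observe();print(o['tcp_pos'],o['opening'],o['contact_force'])
c=np.zeros((360,760,3),np.uint8)
c[:,:380]=cv2.resize(t['color'][130:220,245:340],(380,360),interpolation=cv2.INTER_CUBIC); c[:,380:]=cv2.resize(s['color'][60:210,240:398],(380,360),interpolation=cv2.INTER_CUBIC)
cv2.imwrite('pics/crop2.png',c[:,:,::-1])
E
```

```text
time: 4.22
tcp_pos: [0.5074, 0.2999, 0.2446]
tool_rot: [0.001, 0.116, 0.993, 0.0]
contact_force: [-0.3, -0.7, -1.7]
opening: 0.059
grasp_force: 64.5
time: 5.48
tcp_pos: [0.5549, 0.0928, 0.2433]
tool_rot: [-0.0, 0.115, 0.993, 0.0]
contact_force: [-0.3, 1.2, -1.6]
opening: 0.0589
grasp_force: 64.6
[0.55495415 0.09262393 0.24334013] 0.059051979464474484 [ 0.16595321 -0.452594   -1.37602779]
```

View pics/crop2.png

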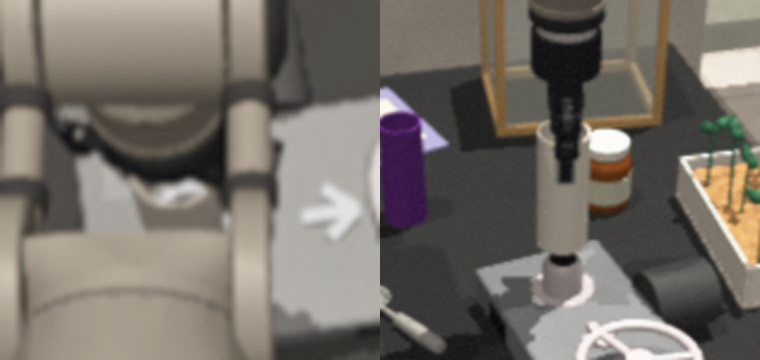

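The side crop shows the column held upright about 25 mm above the spigot. The column axis is near crop x 563 and the spigot axis near 564. In the top view the arm hides the fit.

Run:
```python
from h import *
s=load('side1')
g=s['color'].astype(int).min(2)
for v in range(122,164,8):
  r=np.where(g[v,296:335]>110)[0]+296; print(v,r.min(),r.max())
print('col300',g[110:185:1,311].tolist())
a=np.linspace(0,6.283,400)
for x,y in[(.555,.0905),(.555,.0985),(.560,.0905)]:
  P=np.array([proj(s,[x+.03*np.cos(i),y+.03*np.sin(i),.1234]) for i in a]); Q=np.array([proj(s,[x+.03*np.cos(i),y+.03*np.sin(i),.2734]) for i in a])
  print(x,y,'bottom v',P[:,1].max(),'u',P[:,0].min(),P[:,0].max(),'top u',Q[:,0].min(),Q[:,0].max(),Q[:,1].min())
```

```text
122 308 334
130 309 325
138 309 326
146 310 325
154 308 324
162 309 331
col300 [49, 45, 44, 40, 55, 79, 104, 111, 120, 145, 132, 112, 111, 118, 120, 121, 122, 126, 124, 122, 123, 120, 120, 121, 117, 115, 115, 115, 115, 117, 116, 116, 116, 117, 115, 115, 113, 116, 117, 117, 119, 117, 118, 118, 118, 118, 117, 118, 117, 118, 116, 118, 119, 116, 117, 93, 53, 25, 27, 60, 98, 113, 112, 110, 107, 107, 107, 105, 104, 103, 102, 102, 102, 107, 118]
0.555 0.0905 bottom v 166.80283795319264 u 304.5387628720498 325.5953793707051 top u 304.58985733706595 327.14099638427246 108.9530318534043
0.555 0.0985 bottom v 165.1768250299958 u 303.82946211676875 324.7975809224932 top u 303.83018932712355 326.2797881431166 107.52708170658474
0.56 0.0905 bottom v 166.53857380145354 u 306.2358319631346 327.2756066619322 top u 306.4072850547087 328.9394992897197 108.72652678395916
```

```bash
python3 -m inch '[[0,-2,-8,0,0,0,50],[0,-2,-16,0,0,0,50],[0,-2,-22,0,0,0,50],[0,-2,-28,0,0,0,50],[0,-2,-34,0,0,0,50],[0,-2,-38,0,0,0,50],[0,-2,-38,0,0,0,50]]'
```

```text
time: 6.45
tcp_pos: [0.555, 0.0899, 0.205]
tool_rot: [-0.0, 0.116, 0.993, -0.0]
contact_force: [-0.5, 0.0, -0.9]
opening: 0.0588
grasp_force: 64.7
```

Past the taper without contact force. Continue to home, about 30 mm further.

```bash
python3 -m inch '[[0,0,-5,0,0,0,50],[0,0,-10,0,0,0,50],[0,0,-15,0,0,0,50],[0,0,-20,0,0,0,50],[0,0,-24,0,0,0,50],[0,0,-27,0,0,0,50],[0,0,-27,0,0,0,50]]'
python3 -m inch '[[0,0,-1,0,0,0,50],[0,0,-2,0,0,0,50],[0,0,-3,0,0,0,50],[0,0,-4,0,0,0,50],[0,0,-4,0,0,0,50]]'
```

```text
time: 7.32
tcp_pos: [0.555, 0.0898, 0.1781]
tool_rot: [-0.0, 0.116, 0.993, 0.0]
contact_force: [-0.6, -0.5, -2.6]
opening: 0.0592
grasp_force: 64.7
time: 7.95
tcp_pos: [0.5553, 0.0899, 0.1749]
tool_rot: [0.001, 0.116, 0.993, 0.0]
contact_force: [0.0, 0.8, 3.7]
opening: 0.0589
grasp_force: 64.9
```

```bash
python3 -m inch '[[0,0,-1,0,0,0,50],[0,0,-2,0,0,0,50],[0,0,-2,0,0,0,50]]'
```

```text
time: 8.32
tcp_pos: [0.5558, 0.0899, 0.1748]
tool_rot: [0.002, 0.116, 0.993, 0.0]
contact_force: [-3.7, 0.7, 14.6]
opening: 0.0591
grasp_force: 65.7
```

It stands on the housing: z is stopped at the expected height. Release and rise.

```bash
python3 -m inch '[[0,0,2,0,0,0,55],[0,0,2,0,0,0,60],[0,0,2,0,0,0,70],[0,0,2,0,0,0,85],[0,0,2,0,0,0,85],[0,0,2,0,0,0,85],[0,0,2,0,0,0,85]]'
python3 -m inch '[[0,0,10,0,0,0,85],[0,0,25,0,0,0,85],[0,0,45,0,0,0,85],[0,0,70,0,0,0,85],[0,0,95,0,0,0,85],[0,0,115,0,0,0,85],[0,0,120,0,0,0,85]]'
```

```text
time: 9.2
tcp_pos: [0.5551, 0.0899, 0.1743]
tool_rot: [-0.0, 0.116, 0.993, 0.0]
contact_force: [0.3, 0.1, 0.2]
opening: 0.0849
grasp_force: 0.0
time: 10.07
tcp_pos: [0.5557, 0.0899, 0.2968]
tool_rot: [0.002, 0.116, 0.993, 0.0]
contact_force: [-1.4, -0.5, -0.1]
opening: 0.0848
grasp_force: 0.0
```

```bash
python3 -m inch '[[7,-30,0,0,0,0.1,60],[16,-70,0,0,0,0.2,40],[27,-115,0,0,0,0.32,40],[38,-165,0,0,0,0.45,40],[48,-210,0,0,0,0.57,40],[55,-240,0,0,0,0.66,40],[58,-252,0,0,0,0.69,40],[58,-252,-30,0,0,0.69,40],[58,-252,-70,0,0,0.69,40],[58,-252,-110,0,0,0.69,40],[58,-252,-125,0,0,0.69,40],[58,-252,-125,0,0,0.69,40]]'
python3 - <<'E'
from h import *
t=grab('top','top2');s=grab('side','side2');o=manip.observe();print(o['joints'])
c=np.zeros((360,760,3),np.uint8)
c[:,:380]=cv2.resize(t['color'][130:220,270:400][:, :],(380,360),interpolation=cv2.INTER_CUBIC); c[:,380:]=cv2.resize(s['color'][120:260,270:418],(380,360),interpolation=cv2.INTER_CUBIC)
cv2.imwrite('pics/crop3.png',c[:,:,::-1])
E
```

```text
time: 11.58
tcp_pos: [0.6129, -0.162, 0.1688]
tool_rot: [-0.001, -0.227, 0.974, 0.001]
contact_force: [0.2, -0.6, 1.2]
opening: 0.0399
grasp_force: 0.0
[-3.79282252e-01  6.09674724e-01  1.31576045e+00  7.87701214e-05
  1.21355769e+00 -2.40736969e+00]
```

View pics/crop3.png

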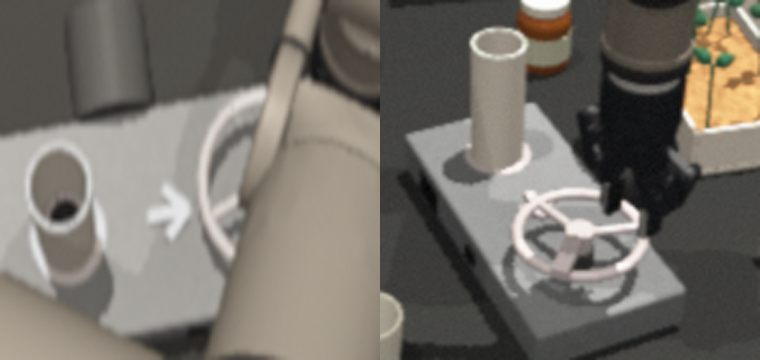

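The crop shows the column standing on the spigot foot, mouth at top-view crop (60,190). The fingers are above the rim near side-view crop (630,205). I'll check where they will land.

Run:
```python
from h import *
s=load('side2')
f=lambda p:((proj(s,p)-[270,120])*[380/148,360/140]+[380,0]).round()
d=np.array([.438,-.899,0])
print('tips',[f(np.array([.613,-.162,.147])+k*d*.025) for k in(-1,1)],'rim pt',f([.614,-.1625,.095]),'centre',f([.586,-.105,.102]))
```

```text
tips [array([607., 211.]), array([644., 237.])] rim pt [622. 264.] centre [577. 226.]
```

```bash
python3 -m inch '[[0,0,-20,0,0,0,40],[0,0,-40,0,0,0,40],[0,0,-55,0,0,0,40],[0,0,-68,0,0,0,40],[0,0,-71,0,0,0,40],[0,0,-71,0,0,0,40]]'
python3 -m inch '[[0,0,0,0,0,0,25],[0,0,0,0,0,0,18],[0,0,0,0,0,0,14],[0,0,0,0,0,0,5],[0,0,0,0,0,0,5],[0,0,0,0,0,0,5]]'
```

```text
time: 12.42
tcp_pos: [0.6133, -0.1622, 0.0986]
tool_rot: [0.0, -0.227, 0.974, -0.0]
contact_force: [0.0, -0.1, 0.6]
opening: 0.0405
grasp_force: 0.0
time: 13.18
tcp_pos: [0.6137, -0.163, 0.0989]
tool_rot: [0.001, -0.227, 0.974, -0.001]
contact_force: [1.7, -4.9, 2.8]
opening: 0.0102
grasp_force: 57.9
```

Run:
```python
from h import *
v=np.array([28,-57.5])
for a in range(8,89,8):
  p=-np.radians(a);R=np.array([[np.cos(p),-np.sin(p)],[np.sin(p),np.cos(p)]]);print(a,(R@v-v).round(1),p.round(3))
```

```text
8 [-8.3 -3.3] -0.14
16 [-16.9  -5.5] -0.279
24 [-25.8  -6.4] -0.419
32 [-34.7  -6.1] -0.559
40 [-43.5  -4.5] -0.698
48 [-52.   -1.8] -0.838
56 [-60.    2.1] -0.977
64 [-67.4   7.1] -1.117
72 [-74.   13.1] -1.257
80 [-79.8  19.9] -1.396
88 [-84.5  27.5] -1.536
```

```bash
python3 -m inch '[[-8.3,-3.3,0,0,0,-0.14,5],[-16.9,-5.5,0,0,0,-0.279,5],[-25.8,-6.4,0,0,0,-0.419,5],[-34.7,-6.1,0,0,0,-0.559,5],[-34.7,-6.1,0,0,0,-0.559,5]]'
```

```text
time: 13.8
tcp_pos: [0.5782, -0.1691, 0.0989]
tool_rot: [0.0, 0.052, 0.999, -0.001]
contact_force: [-1.1, -6.3, 3.0]
opening: 0.0106
grasp_force: 57.9
```

```bash
python3 -m inch '[[-8.8,1.6,0,0,0,-0.14,5],[-17.3,4.3,0,0,0,-0.279,5],[-25.3,8.2,0,0,0,-0.419,5],[-32.7,13.2,0,0,0,-0.559,5],[-39.3,19.2,0,0,0,-0.698,5],[-45.1,26,0,0,0,-0.838,5],[-49.8,33.6,0,0,0,-0.977,5],[-49.8,33.6,0,0,0,-0.977,5]]'
python3 - <<'E'
from h import *
t=grab('top','top3');s=grab('side','side3');o=manip.observe();print(o['joints'])
c=np.zeros((360,760,3),np.uint8)
c[:,:380]=cv2.resize(t['color'][130:220,300:395][:, :],(380,360),interpolation=cv2.INTER_CUBIC); c[:,380:]=cv2.resize(s['color'][160:260,290:395],(380,360),interpolation=cv2.INTER_CUBIC)
cv2.imwrite('pics/crop4.png',c[:,:,::-1])
E
```

```text
time: 14.8
tcp_pos: [0.5289, -0.1346, 0.0989]
tool_rot: [0.001, 0.513, 0.858, 0.0]
contact_force: [0.2, -3.2, 4.7]
opening: 0.0104
grasp_force: 59.0
[-3.90101082e-01  5.48615169e-01  1.66378637e+00  3.17248828e-04
  9.28296094e-01 -8.85339167e-01]
```

View pics/crop4.png

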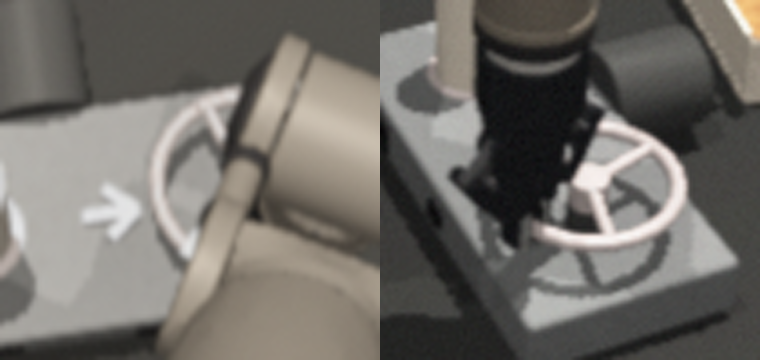

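The side view shows the wheel turned with the gripper on the rim: two thin spokes are visible and the rib is hidden behind the gripper. Turn another 40°, then let go and measure.

Run:
```python
from h import *
v=np.array([28,-57.5]);g=lambda a:np.array([[np.cos(a),np.sin(a)],[-np.sin(a),np.cos(a)]])@v
for a in range(96,129,8): print(a,(g(np.radians(a))-g(np.radians(88))).round(1))
```

```text
96 [-3.6  8.2]
104 [-6.1 16.7]
112 [-7.3 25.6]
120 [-7.3 34.5]
128 [-6.1 43.3]
```

```bash
python3 -m inch '[[-3.6,8.2,0,0,0,-0.14,5],[-6.1,16.7,0,0,0,-0.279,5],[-7.3,25.6,0,0,0,-0.419,5],[-7.3,34.5,0,0,0,-0.559,5],[-6.1,43.3,0,0,0,-0.698,5],[-6.1,43.3,0,0,0,-0.698,5]]'
python3 -m inch '[[0,0,0,0,0,0,20],[0,0,0,0,0,0,40],[0,0,0,0,0,0,40],[0,0,20,0,0,0,40],[0,0,60,0,0,0,40],[0,0,110,0,0,0,40],[0,0,150,0,0,0,40],[-50,0,170,0,0,0,40],[-110,0,170,0,0,0,40],[-170,0,170,0,0,0,40],[-170,0,170,0,0,0,40]]'
python3 - <<'E'
from h import *
t=grab('top','top4');s=grab('side','side4')
c=np.zeros((360,760,3),np.uint8)
c[:,:380]=cv2.resize(t['color'][130:220,300:395][:, :],(380,360),interpolation=cv2.INTER_CUBIC); c[:,380:]=cv2.resize(s['color'][160:260,290:395],(380,360),interpolation=cv2.INTER_CUBIC)
cv2.imwrite('pics/crop5.png',c[:,:,::-1])
E
```

```text
time: 15.65
tcp_pos: [0.5238, -0.0916, 0.0989]
tool_rot: [0.001, 0.776, 0.631, 0.001]
contact_force: [3.3, -4.7, 3.6]
opening: 0.0105
grasp_force: 58.8
time: 17.02
tcp_pos: [0.3488, -0.0903, 0.2681]
tool_rot: [-0.001, 0.776, 0.63, -0.0]
contact_force: [0.7, -0.3, 1.4]
opening: 0.0398
grasp_force: 0.0
```

View pics/crop5.png

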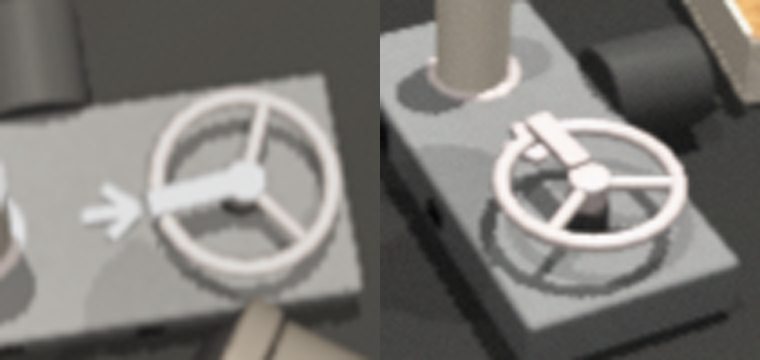

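The rib now points left, almost at the arrow: the rib end is at crop (155,202) and the arrow tip at (140,208) in the top view. Now for the residual angle.

Run:
```python
from h import *
t=load('top4');s=load('side4')
def ang(d,pts,z):
    P=np.array([onz(d,u,v,z)[:2] for u,v in pts]); c=P.mean(0); w,V=np.linalg.eigh(np.cov((P-c).T)); v=V[:,1]; v=v*np.sign(v[1]); return np.degrees(np.arctan2(v[1],v[0])),c,w
g=t['color'].astype(int).min(2).astype(np.float32)
K=4
for lo in(205,215,225):
  sub=cv2.resize(g[168:188,334:361],None,fx=K,fy=K,interpolation=cv2.INTER_CUBIC)
  m=(sub>lo).astype(np.uint8); m=cv2.morphologyEx(m,cv2.MORPH_OPEN,np.ones((13,13)))  # keep the broad rib
  n,l,st,ce=cv2.connectedComponentsWithStats(m); k=1+st[1:,4].argmax()
  y,x=np.where(l==k); pts=np.c_[(x+.5)/K-.5+334,(y+.5)/K-.5+168]
  a,c,w=ang(t,pts,.107); print(lo,'rib T',round(a,2),c,np.sqrt(12*w),pts.min(0),pts.max(0))
  sub=cv2.resize(g[172:196,318:336],None,fx=K,fy=K,interpolation=cv2.INTER_CUBIC)
  y,x=np.where(sub>lo-20); pts=np.c_[(x+.5)/K-.5+318,(y+.5)/K-.5+172]; a,c,w=ang(t,pts,.061); print('  arrow T',round(a,2),c,np.sqrt(12*w))
  print('  wheel',[b.tolist() for b in blobs(t,334,148,390,205,lo-20)],[b.tolist() for b in blobs(s,330,190,385,232,lo)])
gs=s['color'].astype(int).min(2).astype(np.float32)
# housing left/right long edges in top: front lower edge z=.055
sub=g[:,:]
P=[]
for u in range(285,365,4):
  col=g[185:225,u]; k=np.where((col[:-1]>115)&(col[1:]<=115))[0]
  if len(k): P.append((u,185+k[-1]+(col[k[-1]]-115)/(col[k[-1]]-col[k[-1]+1])))
print([tuple(np.round(p,1)) for p in P])
```

```text
205 rib T 106.12 [ 0.57559419 -0.0732779 ] [0.01767976 0.07118994] [337.375 170.375] [360.375 182.375]
  arrow T 102.38 [ 0.57114788 -0.01367858] [0.03240106 0.03667423]
  wheel [[360.5, 174.8, 45.8, 47.8, 98.4, 1687.3]] [[346.0, 209.1, 35.9, 55.6, 101.6, 791.9]]
215 rib T 105.42 [ 0.57573224 -0.0742481 ] [0.01517911 0.06957521] [337.875 171.125] [360.375 181.625]
  arrow T 102.59 [ 0.57098884 -0.01414683] [0.03048306 0.0349799 ]
  wheel [[360.5, 174.9, 45.1, 47.5, 96.8, 1645.4]] [[346.0, 209.1, 35.5, 55.5, 101.2, 751.6]]Traceback (most recent call last):
  File "<stdin>", line 10, in <module>
ValueError: attempt to get argmax of an empty sequence
```

```bash
cat > rib.py <<'E'
from h import *
import sys
t=load(sys.argv[1]); g=t['color'].astype(int).min(2).astype(np.float32)
w=np.array([.5855,-.107])
for lo in(195,205,213):
  P=[]
  for u in range(341,354):
    col=cv2.resize(g[166:192,u:u+1],(1,26*8),interpolation=cv2.INTER_CUBIC)[:,0]
    m=np.where(col>lo)[0]
    if not len(m): continue
    runs=np.split(m,np.where(np.diff(m)>1)[0]+1); r=max(runs,key=len); P.append((u,(r.mean()+.5)/8-.5+166,len(r)/8))
  P=np.array(P); k=np.polyfit(P[:,0],P[:,1],1); a,b=[onz(t,u,np.polyval(k,u),.107)[:2] for u in(341,353)]
  d=a-b; c=(a+b)/2-w
  print(lo,'slope dir',np.degrees(np.arctan2(d[1],d[0])).round(2),'centre dir',np.degrees(np.arctan2(c[1],c[0])).round(2),'widths',P[:,2].round(1).tolist(),'rms',np.std(P[:,1]-np.polyval(k,P[:,0])).round(2))
E
python3 rib.py top4
python3 - <<'E'
from h import *
s=load('side4'); g=s['color'].astype(int).min(2)
# predicted rib outline in the side view for several directions
w=np.array([.586,-.1055]);
for a in(98.9,102,105):
  e=np.array([np.cos(np.radians(a)),np.sin(np.radians(a))]);n=np.array([-e[1],e[0]])
  print(a,[(((proj(s,np.r_[w+e*r+n*k,.107]))-[290,160])*[380/105,3.6]+[380,0]).round().tolist() for r,k in((.072,-.009),(.072,.009),(.02,-.009),(.02,.009))])
c=cv2.resize(s['color'][180:220,320:365],(675,600),interpolation=cv2.INTER_CUBIC);cv2.imwrite('pics/crop6.png',c[:,:,::-1])
E
```

```text
195 slope dir 109.1 centre dir 107.24 widths [10.4, 6.5, 6.2, 6.4, 6.5, 6.5, 6.6, 6.2, 6.4, 6.4, 6.8, 6.5, 6.5] rms 0.46
205 slope dir 105.69 centre dir 106.67 widths [6.1, 5.8, 5.8, 5.5, 5.8, 6.0, 5.9, 5.5, 5.8, 5.9, 6.0, 5.8, 5.9] rms 0.09
213 slope dir 105.07 centre dir 106.67 widths [5.1, 5.0, 5.1, 4.9, 5.1, 5.4, 5.2, 4.9, 5.1, 5.2, 5.4, 5.1, 5.1] rms 0.06
98.9 [[552.0, 107.0], [531.0, 113.0], [584.0, 148.0], [562.0, 155.0]]
102 [[547.0, 108.0], [526.0, 115.0], [583.0, 148.0], [561.0, 155.0]]
105 [[543.0, 109.0], [522.0, 117.0], [581.0, 148.0], [560.0, 156.0]]
```

```bash
cat > rib2.py <<'E'
from h import *
import sys
s=load(sys.argv[1]); g=s['color'].astype(int).min(2).astype(np.float32)
for lo in(195,205,213):
  P=[]
  for v in range(193,204):
    row=cv2.resize(g[v:v+1,328:354],(26*8,1),interpolation=cv2.INTER_CUBIC)[0]; m=np.where(row>lo)[0]
    if not len(m): continue
    r=max(np.split(m,np.where(np.diff(m)>1)[0]+1),key=len); P.append(((r.mean()+.5)/8-.5+328,v,len(r)/8))
  P=np.array(P); q=P[abs(P[:,2]-np.median(P[:,2]))<1]; k=np.polyfit(q[:,1],q[:,0],1); a,b=[onz(s,np.polyval(k,v),v,.107)[:2] for v in(193,203)]; d=a-b
  print(lo,'side dir',np.degrees(np.arctan2(d[1],d[0])).round(2),len(q),P[:,2].round(1).tolist(),'pass x at y=-.107:',(b+d*(-.107-b[1])/d[1]).round(4))
E
python3 rib2.py side4
python3 - <<'E'
from h import *
t=load('top0');g=t['color'].astype(int).min(2).astype(np.float32)
for name,r,sg in(('near',(190,225),1),('far',(145,175),-1)):
  P=[]
  for u in range(272,386,2):
    if sg<0 and 288<u<326: continue
    col=g[r[0]:r[1],u]; dd=np.diff(col)*-sg; k=dd.argmax(); 
    if 0<k<len(dd)-1:
      a,b,c=dd[k-1:k+2]; P.append((u,r[0]+k+.5+.5*(a-c)/(a-2*b+c)))
  P=np.array(P)
  for _ in range(4):
    k=np.polyfit(P[:,0],P[:,1],1); e=abs(P[:,1]-np.polyval(k,P[:,0])); P=P[e<max(.6,1.5*np.median(e))]
  a,b=[onz(t,u,np.polyval(k,u),.055)[:2] for u in(280,380)]; d=a-b; print(name,len(P),np.degrees(np.arctan2(d[1],d[0])).round(2),a,b)
E
```

```text
195 side dir 104.46 8 [23.5, 22.9, 21.6, 8.6, 7.9, 8.1, 8.4, 8.5, 8.5, 8.2, 7.9] pass x at y=-.107: [ 0.5871 -0.107 ]
205 side dir 104.56 8 [22.4, 22.5, 21.5, 8.2, 7.5, 7.8, 8.0, 8.0, 8.0, 7.9, 7.4] pass x at y=-.107: [ 0.5871 -0.107 ]
213 side dir 104.61 8 [12.2, 22.4, 21.4, 7.9, 7.2, 7.4, 7.6, 7.6, 7.6, 7.5, 7.1] pass x at y=-.107: [ 0.587 -0.107]
near 54 98.74 [0.4620389  0.12682588] [ 0.50725431 -0.16738651]
far 29 98.62 [0.63292972 0.13001238] [ 0.67869098 -0.17170929]
```

View pics/crop6.png

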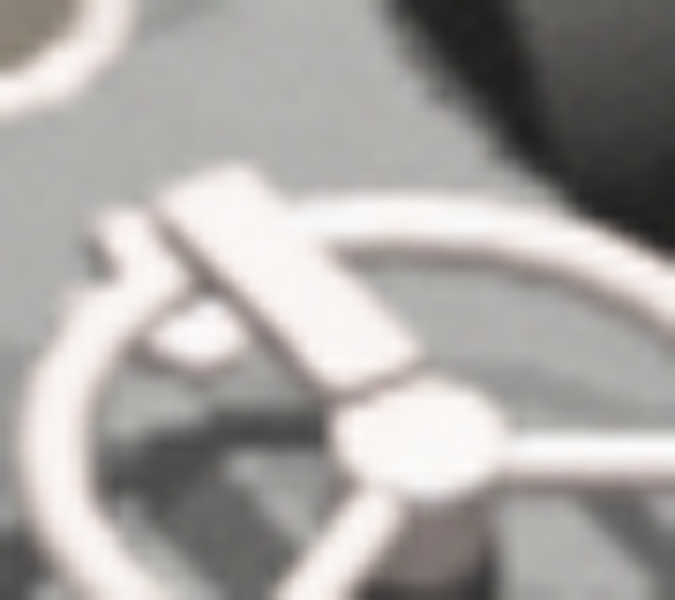

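The rib stands at about 105° against the target 98.7° from the housing edges, so about 6° of clockwise turn is left. Re-grip at the same place.

```bash
python3 -m inch '[[55,0,0,0,0,0,40],[115,0,0,0,0,0,40],[165,-1,0,0,0,0,40],[174,-1,-20,0,0,0,40],[174,-1,-60,0,0,0,40],[174,-1,-100,0,0,0,40],[174,-1,-140,0,0,0,40],[174,-1,-165,0,0,0,40],[174,-1,-170,0,0,0,40],[174,-1,-170,0,0,0,40]]'
python3 -m inch '[[0,0,0,0,0,0,25],[0,0,0,0,0,0,14],[0,0,0,0,0,0,5],[0,0,0,0,0,0,5],[0,0,0,0,0,0,5]]'
python3 -m inch '[[0.6,2.2,0,0,0,-0.036,5],[1.2,4.4,0,0,0,-0.072,5],[1.9,6.6,0,0,0,-0.108,5],[1.9,6.6,0,0,0,-0.108,5],[1.9,6.6,0,0,0,-0.108,5]]'
python3 -m inch '[[0,0,0,0,0,0,20],[0,0,0,0,0,0,40],[0,0,0,0,0,0,40],[0,0,20,0,0,0,40],[0,0,60,0,0,0,40],[0,0,110,0,0,0,40],[0,0,150,0,0,0,40],[-50,0,170,0,0,0,40],[-110,0,170,0,0,0,40],[-170,0,170,0,0,0,40],[-170,0,170,0,0,0,40]]'
python3 -c "
from h import *
grab('top','top5');grab('side','side5')"; python3 rib.py top5; python3 rib2.py side5
```

```text
time: 18.38
tcp_pos: [0.5273, -0.0923, 0.0983]
tool_rot: [0.0, 0.776, 0.631, 0.0]
contact_force: [-0.8, 0.7, -0.2]
opening: 0.0398
grasp_force: 0.0
time: 19.0
tcp_pos: [0.524, -0.0917, 0.0991]
tool_rot: [-0.002, 0.776, 0.631, -0.002]
contact_force: [-10.2, 1.3, 7.3]
opening: 0.0105
grasp_force: 57.7
time: 19.62
tcp_pos: [0.5259, -0.0851, 0.0991]
tool_rot: [-0.002, 0.809, 0.588, -0.002]
contact_force: [-10.5, 1.3, 8.5]
opening: 0.0105
grasp_force: 57.9
time: 21.0
tcp_pos: [0.3551, -0.085, 0.2684]
tool_rot: [-0.0, 0.809, 0.587, -0.0]
contact_force: [1.1, -0.6, 0.9]
opening: 0.04
grasp_force: 0.0
195 slope dir 100.45 centre dir 100.38 widths [6.5, 6.1, 6.2, 6.4, 6.2, 6.4, 6.4, 6.2, 6.4, 6.4, 6.2, 6.2, 6.4] rms 0.09
205 slope dir 100.18 centre dir 100.38 widths [5.8, 5.6, 5.8, 5.6, 5.4, 5.6, 5.9, 5.8, 5.9, 5.6, 5.4, 5.5, 5.6] rms 0.08
213 slope dir 99.73 centre dir 100.42 widths [5.0, 5.0, 5.1, 5.0, 4.9, 4.9, 5.1, 5.1, 5.1, 5.0, 4.8, 4.9, 5.0] rms 0.06
195 side dir 98.96 8 [19.9, 19.8, 19.1, 8.2, 7.8, 7.9, 8.5, 8.8, 8.4, 8.1, 7.9] pass x at y=-.107: [ 0.5877 -0.107 ]
205 side dir 98.83 8 [18.9, 19.6, 19.0, 7.9, 7.2, 7.5, 8.0, 8.1, 8.0, 7.8, 7.2] pass x at y=-.107: [ 0.5875 -0.107 ]
213 side dir 98.69 8 [18.1, 19.5, 18.8, 7.5, 7.0, 7.1, 7.6, 7.8, 7.5, 7.4, 7.1] pass x at y=-.107: [ 0.5873 -0.107 ]
```

Rib direction is now 98.8–100° against 98.7°, so it is aligned within about 1°. Final look.

Run:
```python
from h import *
t=load('top5');s=load('side5')
c=np.zeros((360,800,3),np.uint8); c[:,:400]=cv2.resize(t['color'][125:215,280:380],(400,360),interpolation=cv2.INTER_CUBIC); c[:,400:]=cv2.resize(s['color'][90:270,235:435],(400,360),interpolation=cv2.INTER_CUBIC); cv2.imwrite('pics/crop7.png',c[:,:,::-1])
```

```text
(no output)
```

View pics/crop7.png

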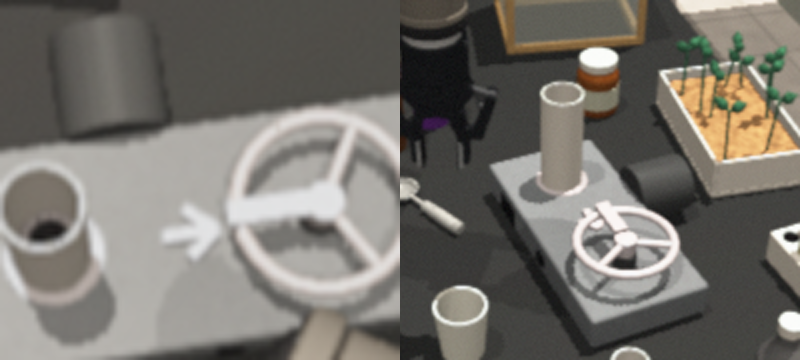

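The column is upright and home on the spigot, mouth at top-view crop (43,205). The rib, ending at (230,213), points at the arrow tip (218,230) once the height parallax is allowed for, and the gripper is clear.

```bash
python3 -c "
from plant import manip
print(manip.job_done())"
```

```text
the job is handed in; nothing more can be done
None
```

I handed the job in at about 21 s: the wide column is fully home on the spigot, and the handwheel was turned clockwise until its ribbed spoke points at the arrow to within about 1° by the cameras; the gripper is clear and it touched nothing else on the bench.

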